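Eject the recorder's drive cartridge and catch it at the bay mouth

ROBOT

A 6-joint arm with a two-finger parallel gripper is mounted at the origin on the work surface. World frame = base frame: x ahead of the robot, y to its left, z up, the work surface at z = 0. Lengths are in m, angles in rad, forces in N, time in s.
With the tool pointing down it reaches from about 0.35 to 0.725 m from the base axis. Payload 4.3 kg.
Tool frame: the origin (TCP) lies midway between the tips of the shut fingers; the grasp point (between the pads) lies robot.tcp_to_grasp behind it (robot.tcp_to_grasp is the distance from the TCP to the grasp point, in m); z points along the fingers, y is the line along which they close (so a half turn about z gives the same grasp; the last joint's range is limited). The gripper opens to 85 mm and grips with 20 to 120 N. Pads are 22 mm wide; open, the fingers measure 114 mm over their backs; the gripper's body (76 mm by 85 mm) begins 54 mm behind the grasp point. The pads swing forward as they close: fully open they stand 13 mm farther back than shut.
Start: joints at [1.076, 0.377, 0.081, 1.274, 0, 1.46], TCP at [0.216, 0.533, 0.231] pointing down, gripper open.
Joint ranges: [-2.72, 2.72], [-0.84, 1.66], [-1.02, 1.22], [-1.77, 2.12], [-1.37, 1.28], [-3.14, 3.14]. Speed limits (rad/s): [2.57, 2.57, 3.14, 3.14, 3.14, 3.14].

INTERFACE

Orientations are given as a unit quaternion [w, x, y, z].
In Python, from workcell import robot gives the robot as it stands. The module is installed in compiled form; this text tells all that it offers.
- The arm moves only by the shell command python3 -m creep 'ROWS'. ROWS is JSON, a list of rows, each an object with "xyz": the shift along the tool's x, y, z in cm, a list of three; "angular": the turn, a rotation vector about the tool's x, y, z in degrees, a list of three; "grip": the opening, from 0 (shut) to 1 (fully open). A call has 1 to 12 rows; each row is the pose to reach, as a shift and turn from the pose commanded when the call began, along the tool's axes at that moment; what a row does not reach only later rows make up. A row lasts 1/12 s, in which the tool goes at most 41.7 mm and 7.16 degrees, less where a joint would pass 70% of its speed; a pose out of reach is approached as far as the arm can. A call with a gripper value outside its range is refused whole. The fingers move at their own pace and stop on an object; the grip force is fixed at half the most. Time passes only in rows, so rows that repeat a pose let the fingers close. It gives the time, the measured TCP pose, the force, the opening and the grip force at its end, in the units of the state.
- robot.get_state(): the state, without advancing time (a new reading comes with each control period).
- robot.read_camera(name): name is "scene" or "top"; returns a dict with "image" (384x512x3 uint8, red, green, blue), "mtx" (3x3 intrinsics, pixels), "position" and "rotation" of the camera in the world. Camera axes: x right, y down, z forward; pixel columns grow to the right and rows downward; lengths in m; the calibration is good to about 2 mm. A picture is of the moment at which its call begins. There is no depth.
- robot.job_done(): hands the job in; it is judged then, once.
The state is a dict: "time": time; "joints": joint angles; "qvel": joint speeds; "effort": joint torques, N m; "eef_pos": TCP position; "tool_rot": TCP orientation; "force": force on the tool from outside, world axes, zero at the start; "torque": the same for the moment, N m; "grip_width": opening from 0.0 (shut) to 1.0 (fully open); "grasp_force": force on a finger pad.
Only numpy, scipy, OpenCV 4.12 (cv2) and the standard library are available. Lean on these libraries where they do the work, as an engineer would, in place of code of your own. Each camera call takes 0.05 s, during which the arm holds its last target. There are 200 camera calls.

TASK

Eject the drive cartridge from the video recorder without letting it shoot away over the glass: press the oblong eject key all the way down with one fingertip, and catch the cartridge with the other finger in front of the bay, so that it springs a little way out (about 1 to 3 cm) and stops against that finger. Finish holding it like that, the key still held down and the cartridge leaning on the other finger, both still. Pick nothing up, leave the round power button alone and do not disturb the other things on the console.

Things in the scene. Friction and masses are not known exactly. Their poses are not given: they have to be found in the camera images.
- recorder: Video recorder, dark box 260 wide (y), 205 deep (x), 46 high, fixed, front turned away from the robot. Origin on the glass under the middle of the bay mouth, in the front face's plane; x into the recorder, y to the left as one looks at its front, z up. Beside the mouth ledges 22 high jut out (x -50 to 0, |y| 46 to 130): eject key on the right one (-y), power button on the left.
- bay_mouth (a point): Middle of the lower edge of the bay mouth, x 0, y 0, height 16 in the recorder's frame. The mouth spans y -37.5 to 37.5, heights 16 to 37.5. In front of it, between the two ledges, is a free gap 92 wide, open down to the glass, where a finger can stand.
- cartridge: Grey plastic drive cartridge in the bay, 105 long (x), 72 wide (y), 20 thick, about 150 g, slick. Origin: centre of its underside, axes as the recorder's; at home at x 46.5, y 0, height 16 in the recorder's frame. Once the catch lets go, a spring (3.6 N, falling to 2.6 N at 35 out) drives it straight out (-x); if nothing stops it, it shoots out of the bay over the glass.
- cartridge_front (a point): Middle of the cartridge's ribbed front end, 10 above its underside; at home 6 proud of the front face: x -6, y 0, height 26 in the recorder's frame. The end spans y -36 to 36, heights 16 to 36. It is 72 to the left (+y) of the key's middle, so a finger meets it anywhere from 36 to 108 left of the key's middle.
- eject_key (a joint): Travel of the eject key, m: 0 up, 0.007 fully down; it goes straight down. Spring 1.8 N at the top to 3.2 N at the bottom, plus under 1 N of rubbing of the catch. The catch lets the cartridge go at about 0.0045 and stays clear while the key is held down; let go, the key springs up.
- eject_key_top (a point): Middle of the top of the eject key, an oblong black cap 32 (x) by 26 (y) with three small ribs, on the right-hand ledge: x -26, y -72 in the recorder's frame, 32 above the glass when up, 25 when fully down; moves with the key.
- power_button (a joint): Travel of the round power button, m: 0 up, 0.004 fully down. Leave it alone.
- power_button_top (a point): Middle of the top of the power button: a round black cap 20 across on the left-hand ledge, 28 above the glass, at x -26, y 80 in the recorder's frame.
- remote: White remote control, 165 x 42 x 18, lying beside the left ledge (+y of the recorder). Origin: centre of its underside, x along its length. Bystander.
- toy_block: Wooden toy block, 45 cube, in front of the recorder on the eject key side. Origin: centre of its underside. Bystander.
- trinket_box: White ceramic trinket box with a small knob, 84 x 64 x 52, beside the recorder on the power button side. Origin: centre of its underside. Bystander.
- spare_cartridge: A second drive cartridge, same shape and size, lying on the glass beside the recorder on the eject key side. Origin: centre of its underside. Bystander.
- steel_bowl: Steel bowl, 140 across, 55 high, at one side of the console. Origin: centre of its underside. Bystander.
- coaster_rack: White plastic rack with slots, 120 x 112 x 55, with three cork coasters standing in it (top 104 high), at one side of the console. Origin: centre of its underside. Bystander.
- mug: White mug, 82 across, 92 high, at one side of the console. Origin: centre of its underside. Bystander.
Mind the look-alikes: they are no part of the job. Leave any red or turquoise look-alike of the cartridge alone.

How it is judged:
By the outcome, as a careful person would: the job done as asked, in the order asked, and still so for the second after the job is handed in, while the arm keeps its last pose, push and grip.
It also fails if it takes over 35 s, if anything falls off the work surface, if the arm or the gripper's body presses on something with over 40 N, if the wrist force passes 120 N, or if a joint passes its speed limit or range.

## Working session

There is one attempt and no reset: what is moved stays moved. The work goes in short steps, Python scripts to look and compute and a shell command to move; the robot and the scene stay as the last step left them, time stands still between calls to the robot, and variables do not carry over. Pictures are saved under pics/ and viewed, at most 10 in all, crops included, and the job is handed in when it is done.

```bash
mkdir -p pics; cat > h.py <<'E'
import numpy as np,cv2
from workcell import robot
def cam(n):
    c=robot.read_camera(n); return c
def ray(c,u,v):
    d=np.linalg.inv(np.array(c["mtx"]))@[u,v,1]; R=np.array(c["rotation"])
    if R.shape!=(3,3):
        from scipy.spatial.transform import Rotation as Ro
        R=Ro.from_quat(np.roll(R,-1)).as_matrix()
    return np.array(c["position"]),R@d
def plane(c,u,v,z):
    p,d=ray(c,u,v); return p+d*(z-p[2])/d[2]
def tri(c1,a,c2,b):
    p,d=ray(c1,*a);q,e=ray(c2,*b)
    s=np.linalg.lstsq(np.c_[d,-e],q-p,rcond=None)[0]
    return (p+d*s[0]+q+e*s[1])/2,np.linalg.norm(p+d*s[0]-q-e*s[1])
def proj(c,P):
    R=np.array(c["rotation"]);x=np.array(c["mtx"])@(R.T@(np.array(P)-c["position"]));return x[:2]/x[2]
E
python3 - <<'E'
from h import *
for n in("scene","top"):
    c=cam(n);print(n,c["position"],np.array(c["rotation"]).round(3),c["mtx"]);cv2.imwrite(f"pics/{n}0.png",c["image"][:,:,::-1])
s=robot.get_state();print(s,robot.tcp_to_grasp)
E
```

```text
scene [1.0387872  0.53674792 0.84248777] [-0.127  0.319  0.875 -0.343] [[358.76771944   0.         243.97481868]
 [  0.         358.76771944 189.61645554]
 [  0.           0.           1.        ]]
top [ 0.27924782 -0.01197039  1.33160363] [-0.078  0.721 -0.684  0.078] [[354.30935622   0.         260.63979289]
 [  0.         354.30935622 189.36232129]
 [  0.           0.           1.        ]]
{'time': 0.1, 'joints': array([1.07570179e+00, 3.77995612e-01, 7.98118513e-02, 1.27438667e+00,
       5.28294515e-06, 1.46049347e+00]), 'qvel': array([ 0.00131734, -0.00148278,  0.00251128,  0.00029365,  0.00169151,
       -0.00120239]), 'effort': array([ 7.63172338e-04, -4.64696395e+01,  2.70581514e+01,  1.20325023e-02,
       -7.13935287e-05, -1.94059510e-05]), 'eef_pos': array([0.21556329, 0.53246266, 0.23047137]), 'tool_rot': array([-2.66949352e-04,  1.91211005e-01,  9.81548554e-01, -8.45935765e-04]), 'force': array([-0.10491974, -0.81540259,  0.83695317]), 'torque': array([-0.00463019, -0.08091415, -0.03692919]), 'grasp_force': 0.0, 'grip_width': 0.9991947953437187} 0.0187
```

```bash
cat > h.py <<'E'
import numpy as np,cv2
from scipy.spatial.transform import Rotation as Ro
from workcell import robot
def cam(n):
    c=robot.read_camera(n); c["R"]=Ro.from_quat(np.roll(c["rotation"],-1)).as_matrix(); c["K"]=np.array(c["mtx"]); return c
def ray(c,u,v): return np.array(c["position"]),c["R"]@np.linalg.inv(c["K"])@[u,v,1]
def plane(c,u,v,z):
    p,d=ray(c,u,v); return p+d*(z-p[2])/d[2]
def tri(c1,a,c2,b):
    p,d=ray(c1,*a);q,e=ray(c2,*b)
    s=np.linalg.lstsq(np.c_[d,-e],q-p,rcond=None)[0]
    return (p+d*s[0]+q+e*s[1])/2,np.linalg.norm(p+d*s[0]-q-e*s[1])
def proj(c,P):
    x=c["K"]@(c["R"].T@(np.array(P)-c["position"]));return x[:2]/x[2]
E
```

```text
(no output)
```

View pics/scene0.png

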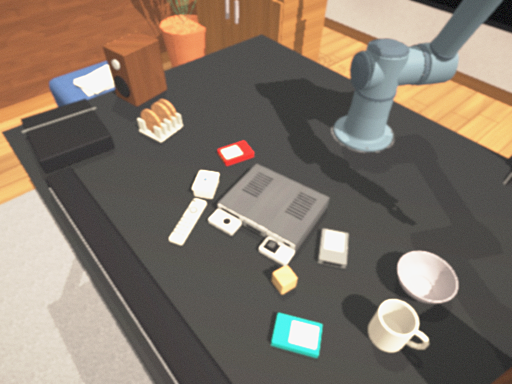

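View pics/top0.png

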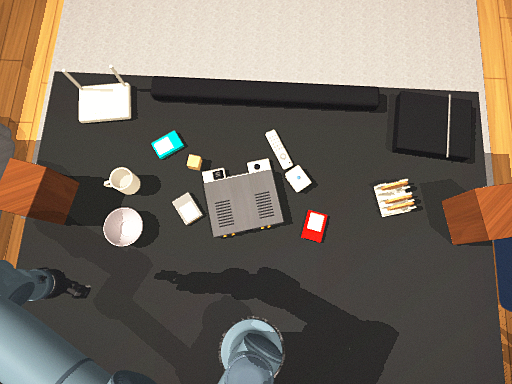

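The scene picture shows the recorder (275,205), its white ledges with the square-ish cap (276,248) and the round button (227,221). In the top picture these are (215,174) and (259,167). Candidates to press: the oblong key (scene 276,248) or the round power button (227,221). Cartridge look-alikes: grey spare (333,247), red (236,152), turquoise (297,335). I choose the oblong key and check it in a crop.

```bash
python3 - <<'E'
import cv2
a=cv2.imread("pics/scene0.png")[160:290,200:350];b=cv2.imread("pics/top0.png")[145:245,190:300]
a=cv2.resize(a,None,fx=4,fy=4,interpolation=cv2.INTER_CUBIC)[:, :]
b=cv2.resize(b,None,fx=6,fy=6,interpolation=cv2.INTER_CUBIC)
cv2.imwrite("pics/ca.png",a);cv2.imwrite("pics/cb.png",b)
E
```

```text
(no output)
```

View pics/ca.png

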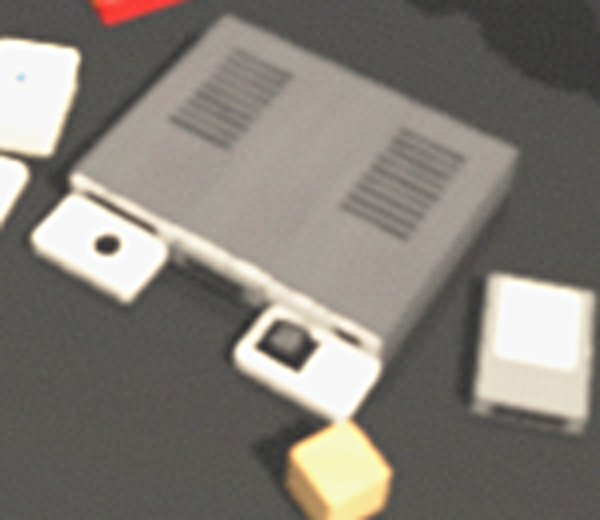

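View pics/cb.png

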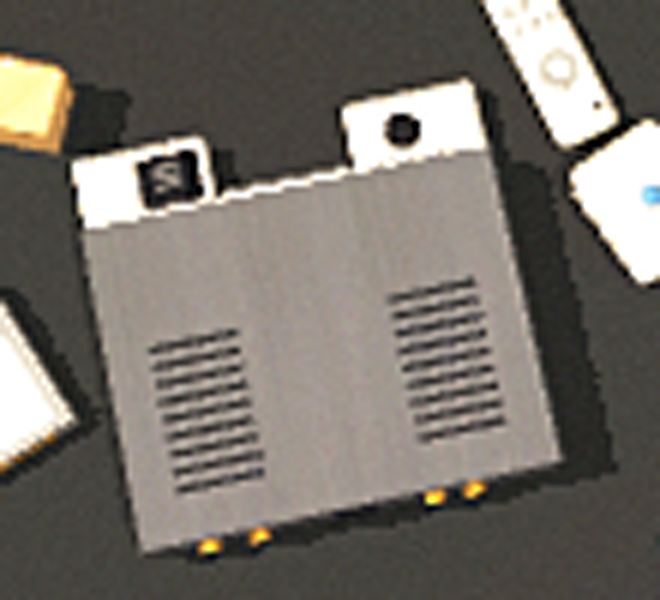

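Both crops confirm it: the oblong ribbed cap is at scene (272,245) and top (218.5,174.7). The round button is at scene (226.8,221) and top (257,166.7), on the other ledge. The bay mouth lies between them.

```bash
python3 - <<'E'
from h import *
s=cam("scene");t=cam("top")
S=lambda x,y:((x+.5)/4-.5+200,(y+.5)/4-.5+160)
T=lambda x,y:((x+.5)/6-.5+190,(y+.5)/6-.5+145)
def blob(c,uv,r):  # dark blob inside white ledge
    g=cv2.cvtColor(c["image"],cv2.COLOR_RGB2GRAY);m=(g<150).astype(np.uint8)
    n,l,st,ce=cv2.connectedComponentsWithStats(m)
    k=l[int(round(uv[1])),int(round(uv[0]))];return ce[k],st[k]
for nm,a,b,z in(("key",S(288,340),T(171,178),.032),("pow",S(107,244),T(402,130),.028)):
    print(nm,a,b,blob(s,a,0),blob(t,b,0),'tri',tri(s,a,t,b),plane(s,*a,z),plane(t,*b,z))
cs=[S(72,185),S(383,350),S(518,152),S(228,15)]
ct=[T(490,150),T(83,230),T(140,552),T(560,460)]
P=[tri(s,a,t,b) for a,b in zip(cs,ct)]
for p,a,b in zip(P,cs,ct): print(p, plane(s,*a,.046),plane(t,*b,.046))
E
```

```text
key (271.625, 244.625) (218.08333333333334, 174.25) (array([271.39495798, 245.7394958 ]), array([264, 240,  15,  13, 119], dtype=int32)) (array([259.52711598,  90.35737283]), array([    0,     0,   512,   384, 55908], dtype=int32)) tri (array([0.62218875, 0.16182279, 0.02510891]), np.float64(0.001724368236927494)) [0.62520655 0.16568337 0.032     ] [0.62091181 0.16023161 0.032     ]
pow (226.375, 220.625) (256.5833333333333, 166.25) (array([226.39130435, 220.7826087 ]), array([224, 219,   6,   5,  23], dtype=int32)) (array([256.5862069 , 166.27586207]), array([254, 164,   6,   6,  29], dtype=int32)) tri (array([0.66325662, 0.0162566 , 0.02145655]), np.float64(0.00019270172863188612)) [0.66630385 0.02032338 0.028     ] [0.66127171 0.01618635 0.028     ]
(array([ 0.65138213, -0.04056808,  0.02694271]), np.float64(0.0002429255752118178)) [ 0.66050123 -0.02718089  0.046     ] [ 0.64586087 -0.04006283  0.046     ]
(array([0.5834206 , 0.21293273, 0.03418568]), np.float64(0.001208155157041339)) [0.58972808 0.21814842 0.046     ] [0.58099924 0.21039804 0.046     ]
(array([0.38463427, 0.15901417, 0.04315052]), np.float64(0.0008900860189411148)) [0.38723686 0.16000723 0.046     ] [0.38415597 0.15900737 0.046     ]
(array([ 0.45280661, -0.09116512,  0.04465797]), np.float64(0.0004210945467396884)) [ 0.45367934 -0.08992697  0.046     ] [ 0.4527629  -0.09124436  0.046     ]
```

```bash
cat >> h.py <<'E'
O=np.array([.616,.087,0]);YW=np.arctan2(-.252,-.968)
Rr=Ro.from_euler('z',YW).as_matrix()
def rec(x,y,z): return O+Rr@np.array([x,y,z])
def go(P,ang):   # world TCP target, tool-y heading (deg) -> row in tool axes cm/deg
    s=robot.get_state();R0=Ro.from_quat(np.roll(s["tool_rot"],-1))
    a=np.radians(ang);y=[np.cos(a),np.sin(a),0];z=[0,0,-1];R1=Ro.from_matrix(np.c_[np.cross(y,z),y,z])
    print("t",s["time"],"xyz",(R0.inv().apply(P-s["eef_pos"])*100).round(2),"ang",np.degrees((R0.inv()*R1).as_rotvec()).round(2),"F",s["force"].round(2),"eef",s["eef_pos"].round(4),"grip",s["grip_width"])
E
python3 - <<'E'
from h import *
print(rec(-26,-72,32)if 0 else rec(-.026,-.072,.032),rec(-.026,.08,.028))
go(rec(-.033,-.035,.18),109.2)
E
```

```text
[0.62302215 0.16322788 0.032     ] [0.66131604 0.01613071 0.028     ]
t 0.2 xyz [-54.39 -21.48   5.09] ang [-7.000e-02 -3.000e-02 -4.125e+01] F [-0.45 -0.4   0.22] eef [0.2157 0.5326 0.2307] grip 0.9979120575825212
```

```bash
python3 -m creep '[{"xyz":[-54.4,-21.5,0],"angular":[0,0,-41.2],"grip":0.7},{"xyz":[-54.4,-21.5,0],"angular":[0,0,-41.2],"grip":0.7},{"xyz":[-54.4,-21.5,0],"angular":[0,0,-41.2],"grip":0.7},{"xyz":[-54.4,-21.5,0],"angular":[0,0,-41.2],"grip":0.7},{"xyz":[-54.4,-21.5,0],"angular":[0,0,-41.2],"grip":0.7},{"xyz":[-54.4,-21.5,0],"angular":[0,0,-41.2],"grip":0.7},{"xyz":[-54.4,-21.5,0],"angular":[0,0,-41.2],"grip":0.7},{"xyz":[-54.4,-21.5,0],"angular":[0,0,-41.2],"grip":0.7},{"xyz":[-54.4,-21.5,0],"angular":[0,0,-41.2],"grip":0.7},{"xyz":[-54.4,-21.5,0],"angular":[0,0,-41.2],"grip":0.7},{"xyz":[-54.4,-21.5,0],"angular":[0,0,-41.2],"grip":0.7},{"xyz":[-54.4,-21.5,0],"angular":[0,0,-41.2],"grip":0.7}]'; python3 - <<'E'
from h import *
go(rec(-.033,-.035,.09),109.2)
E
```

```text
time: 1.2
eef_pos: [0.5632, 0.2016, 0.2312]
tool_rot: [-0.0, -0.166, 0.986, 0.0]
force: [1.8, 1.3, 1.0]
grip_width: 0.698
grasp_force: 0.0
t 1.2 xyz [-4.8  -9.34 14.12] ang [ 0.01 -0.01 -0.06] F [1.75 1.34 1.02] eef [0.5632 0.2016 0.2312] grip 0.6977496404808405
```

```bash
python3 -m creep '[{"xyz":[-4.8,-9.3,2],"angular":[0,0,0],"grip":0.7},{"xyz":[-4.8,-9.3,2],"angular":[0,0,0],"grip":0.7},{"xyz":[-4.8,-9.3,5],"angular":[0,0,0],"grip":0.7},{"xyz":[-4.8,-9.3,8],"angular":[0,0,0],"grip":0.7},{"xyz":[-4.8,-9.3,11],"angular":[0,0,0],"grip":0.7},{"xyz":[-4.8,-9.3,14],"angular":[0,0,0],"grip":0.7},{"xyz":[-4.8,-9.3,14],"angular":[0,0,0],"grip":0.7},{"xyz":[-4.8,-9.3,14],"angular":[0,0,0],"grip":0.7},{"xyz":[-4.8,-9.3,14],"angular":[0,0,0],"grip":0.7}]'; python3 - <<'E'
from h import *
go(rec(-.033,-.035,.06),109.2)
s=cam("scene");t=cam("top")
P=robot.get_state()["eef_pos"];print(proj(s,P),proj(t,P))
a=cv2.resize(s["image"][140:290,190:370],None,fx=4,fy=4,interpolation=cv2.INTER_CUBIC)
cv2.imwrite("pics/s1.png",a[:,:,::-1])
b=cv2.resize(t["image"][130:220,180:290],None,fx=6,fy=6,interpolation=cv2.INTER_CUBIC)
cv2.imwrite("pics/t1.png",b[:,:,::-1])
E
```

```text
time: 1.95
eef_pos: [0.6387, 0.1315, 0.0929]
tool_rot: [0.001, -0.166, 0.986, -0.0]
force: [0.8, 0.3, 0.8]
grip_width: 0.698
grasp_force: 0.0
t 1.95 xyz [ 0.05 -0.23  3.29] ang [-0.02  0.1  -0.03] F [0.81 0.31 0.8 ] eef [0.6387 0.1315 0.0929] grip 0.6976593046311141
[259.96958811 225.71991011] [224.40960368 165.12091979]
```

View pics/s1.png

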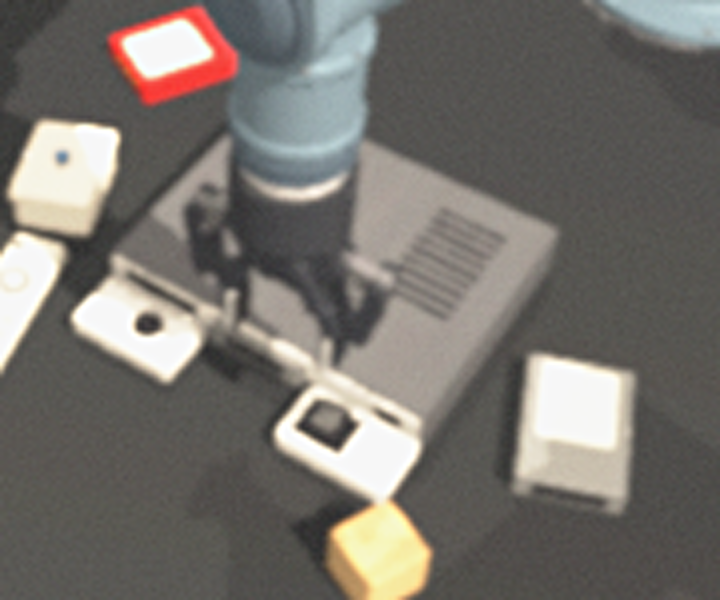

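The fingertips are at scene pixels (248,221) for the catch finger and (272,230) for the key finger. Their midpoint matches the projected TCP, and both are still above the recorder level.

```bash
python3 - <<'E'
from h import *
s=cam("scene")
a=plane(s,247.7,221.3,.09);b=plane(s,271.5,230,.09);print(a,b,np.linalg.norm(a-b),(Rr.T@(a-O)).round(4),(Rr.T@(b-O)).round(4))
E
python3 -m creep '[{"xyz":[0,-0.2,1],"angular":[0,0,0],"grip":0.7},{"xyz":[0,-0.2,2.5],"angular":[0,0,0],"grip":0.7},{"xyz":[0,-0.2,3.5],"angular":[0,0,0],"grip":0.7},{"xyz":[0,-0.2,3.5],"angular":[0,0,0],"grip":0.7},{"xyz":[0,-0.2,3.5],"angular":[0,0,0],"grip":0.7}]'; python3 - <<'E'
from h import *
go(rec(-.033,-.035,.03),109.2)
s=cam("scene")
a=cv2.resize(s["image"][190:280,200:310],None,fx=6,fy=6,interpolation=cv2.INTER_CUBIC)
cv2.imwrite("pics/s2.png",a[:,:,::-1])
E
```

```text
[0.65283456 0.09765396 0.09      ] [0.62404513 0.15892391 0.09      ] 0.06769666930906093 [-0.0383 -0.001   0.09  ] [-0.0259 -0.0676  0.09  ]
time: 2.52
eef_pos: [0.6378, 0.1293, 0.0556]
tool_rot: [-0.001, -0.166, 0.986, 0.0]
force: [0.2, 0.4, -0.3]
grip_width: 0.702
grasp_force: 0.0
t 2.5167 xyz [-0.12 -0.05  2.56] ang [ 0.03 -0.1  -0.05] F [ 0.18  0.42 -0.27] eef [0.6378 0.1293 0.0556] grip 0.702024538497739
```

View pics/s2.png

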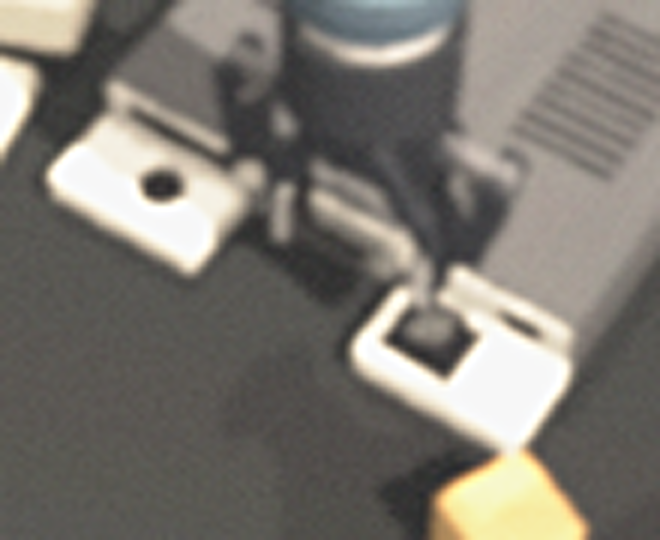

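The catch fingertip (crop 285,235) is in the gap before the mouth. The key fingertip (crop 425,295) is descending onto the key cap (crop 432,330). I'll continue down in small steps.

```bash
python3 -m creep '[{"xyz":[-0.1,0,0.8],"angular":[0,0,0],"grip":0.7},{"xyz":[-0.1,0,1.4],"angular":[0,0,0],"grip":0.7},{"xyz":[-0.1,0,1.8],"angular":[0,0,0],"grip":0.7},{"xyz":[-0.1,0,1.8],"angular":[0,0,0],"grip":0.7},{"xyz":[-0.1,0,1.8],"angular":[0,0,0],"grip":0.7}]'; python3 -m creep '[{"xyz":[0,0,0.3],"angular":[0,0,0],"grip":0.7},{"xyz":[0,0,0.5],"angular":[0,0,0],"grip":0.7},{"xyz":[0,0,0.5],"angular":[0,0,0],"grip":0.7},{"xyz":[0,0,0.5],"angular":[0,0,0],"grip":0.7}]'
```

```text
time: 2.98
eef_pos: [0.6391, 0.1297, 0.0378]
tool_rot: [-0.001, -0.166, 0.986, 0.0]
force: [-0.2, 0.7, 0.7]
grip_width: 0.699
grasp_force: 0.0
time: 3.32
eef_pos: [0.6395, 0.1297, 0.0332]
tool_rot: [-0.0, -0.166, 0.986, 0.0]
force: [-0.2, 0.3, 0.2]
grip_width: 0.697
grasp_force: 0.0
```

```bash
python3 -m creep '[{"xyz":[0,0,0.3],"angular":[0,0,0],"grip":0.7},{"xyz":[0,0,0.4],"angular":[0,0,0],"grip":0.7},{"xyz":[0,0,0.4],"angular":[0,0,0],"grip":0.7},{"xyz":[0,0,0.4],"angular":[0,0,0],"grip":0.7}]';python3 -m creep '[{"xyz":[0,0,0.3],"angular":[0,0,0],"grip":0.7},{"xyz":[0,0,0.3],"angular":[0,0,0],"grip":0.7},{"xyz":[0,0,0.3],"angular":[0,0,0],"grip":0.7}]'
```

```text
time: 3.65
eef_pos: [0.6394, 0.1297, 0.0292]
tool_rot: [-0.0, -0.166, 0.986, 0.0]
force: [-0.2, -0.1, 0.1]
grip_width: 0.698
grasp_force: 0.0
time: 3.9
eef_pos: [0.6398, 0.1297, 0.0264]
tool_rot: [0.0, -0.166, 0.986, 0.0]
force: [0.5, 0.3, 0.4]
grip_width: 0.701
grasp_force: 0.3
```

```bash
python3 -m creep '[{"xyz":[0,0,0.2],"angular":[0,0,0],"grip":0.7},{"xyz":[0,0,0.2],"angular":[0,0,0],"grip":0.7},{"xyz":[0,0,0.2],"angular":[0,0,0],"grip":0.7}]';python3 -m creep '[{"xyz":[0,0,0.2],"angular":[0,0,0],"grip":0.7},{"xyz":[0,0,0.2],"angular":[0,0,0],"grip":0.7},{"xyz":[0,0,0.2],"angular":[0,0,0],"grip":0.7}]'; python3 - <<'E'
from h import *
go(rec(-.033,-.035,.02),109.2)
s=cam("scene")
a=cv2.resize(s["image"][190:280,200:310],None,fx=6,fy=6,interpolation=cv2.INTER_CUBIC)
cv2.imwrite("pics/s3.png",a[:,:,::-1])
E
```

```text
time: 4.15
eef_pos: [0.6398, 0.1298, 0.0245]
tool_rot: [0.0, -0.166, 0.986, 0.0]
force: [0.7, 0.1, 1.7]
grip_width: 0.697
grasp_force: 0.7
time: 4.4
eef_pos: [0.6405, 0.1299, 0.0226]
tool_rot: [0.001, -0.167, 0.986, 0.0]
force: [2.2, 0.7, 1.9]
grip_width: 0.704
grasp_force: 2.5
t 4.4 xyz [ 0.16 -0.02  0.26] ang [-0.    0.11 -0.03] F [2.16 0.74 1.93] eef [0.6405 0.1299 0.0226] grip 0.7036790300509578
```

View pics/s3.png

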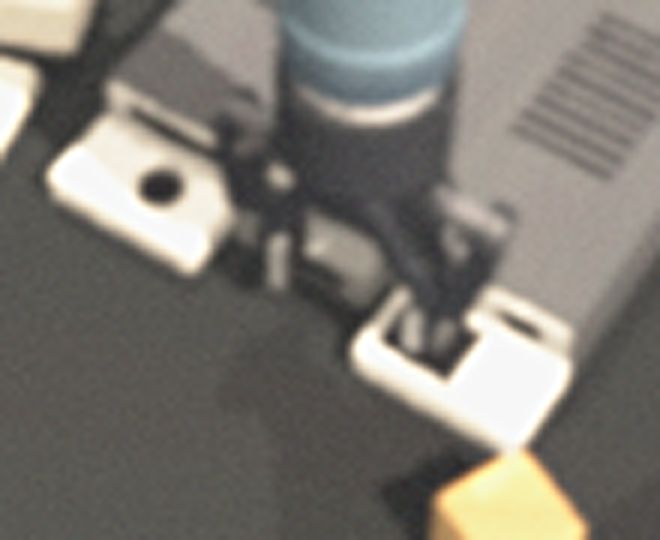

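The cartridge has been released and now shows between the fingers (crop 345,260), leaning on the catch finger (+x force 2.2 N). I'll press the key the rest of the way.

```bash
python3 -m creep '[{"xyz":[0,0,0.1],"angular":[0,0,0],"grip":0.7},{"xyz":[0,0,0.2],"angular":[0,0,0],"grip":0.7},{"xyz":[0,0,0.2],"angular":[0,0,0],"grip":0.7}]';python3 -m creep '[{"xyz":[0,0,0.1],"angular":[0,0,0],"grip":0.7},{"xyz":[0,0,0.1],"angular":[0,0,0],"grip":0.7},{"xyz":[0,0,0.1],"angular":[0,0,0],"grip":0.7}]';python3 -m creep '[{"xyz":[0,0,0.1],"angular":[0,0,0],"grip":0.7},{"xyz":[0,0,0.1],"angular":[0,0,0],"grip":0.7},{"xyz":[0,0,0.1],"angular":[0,0,0],"grip":0.7}]'
```

```text
time: 4.7
eef_pos: [0.6405, 0.1299, 0.0208]
tool_rot: [0.001, -0.166, 0.986, 0.0]
force: [4.0, 1.0, 3.7]
grip_width: 0.7
grasp_force: 3.2
time: 4.95
eef_pos: [0.6405, 0.13, 0.0199]
tool_rot: [0.001, -0.166, 0.986, 0.0]
force: [3.4, 2.1, 4.0]
grip_width: 0.697
grasp_force: 4.2
time: 5.2
eef_pos: [0.6406, 0.13, 0.0197]
tool_rot: [0.001, -0.166, 0.986, 0.0]
force: [2.6, 0.8, 9.1]
grip_width: 0.698
grasp_force: 6.4
```

```bash
python3 -m creep '[{"xyz":[0,0,0.05],"angular":[0,0,0],"grip":0.7},{"xyz":[0,0,0.05],"angular":[0,0,0],"grip":0.7},{"xyz":[0,0,0.05],"angular":[0,0,0],"grip":0.7},{"xyz":[0,0,0.05],"angular":[0,0,0],"grip":0.7},{"xyz":[0,0,0.05],"angular":[0,0,0],"grip":0.7},{"xyz":[0,0,0.05],"angular":[0,0,0],"grip":0.7},{"xyz":[0,0,0.05],"angular":[0,0,0],"grip":0.7},{"xyz":[0,0,0.05],"angular":[0,0,0],"grip":0.7},{"xyz":[0,0,0.05],"angular":[0,0,0],"grip":0.7}]'; python3 - <<'E'
from h import *
s=cam("scene");print(np.abs(robot.get_state()["qvel"]).max())
for x,y,z in((-.006,-.0,.036),(-.025,-.025,.036),(-.025,.0,.036),(-.025,-.036,.036)):
    print(x,y,((proj(s,rec(x,y,z))-[200,190]+.5)*6).round())
a=cv2.resize(s["image"][190:280,200:310],None,fx=6,fy=6,interpolation=cv2.INTER_CUBIC)
cv2.imwrite("pics/s4.png",a[:,:,::-1])
E
```

```text
time: 5.95
eef_pos: [0.6406, 0.1301, 0.0196]
tool_rot: [0.001, -0.166, 0.986, 0.0]
force: [1.6, 1.4, 12.7]
grip_width: 0.698
grasp_force: 7.4
0.0025751195129626587
-0.006 -0.0 [326. 216.]
-0.025 -0.025 [347. 269.]
-0.025 0.0 [303. 243.]
-0.025 -0.036 [367. 280.]
```

View pics/s4.png

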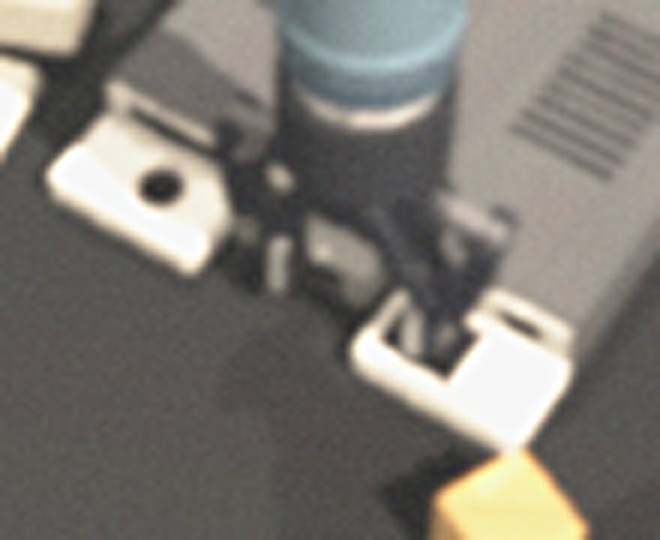

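The cartridge's front upper edge (crop about 347,272) matches the projected line 19 mm out. The key is bottomed at 12.7 N and everything is still.

```bash
python3 -c "
from workcell import robot
print(robot.job_done())"
```

```text
the job is handed in; nothing more can be done
None
```

I handed the job in at about 6 s: the eject key is held fully down and the cartridge is stopped about 19 mm out against the other finger, both still; the hand-in returned no verdict.

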